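# Clear a bolt and seat the cover of a press tool

## Task

A hex bolt was left standing on the steel tooling block, at its walled end, in the way of its aluminium cover plate. Put the bolt in the shallow steel tray, then slide the cover along between its guides, without lifting it out of them, until it drops over the four pins and lies flush on the block. Leave the other things on the bed where they are.

Things in the scene. Friction and masses are not known exactly. Their poses are not given: they have to be found in the camera images.
- block: Steel tooling block fixed to the bed, 240 (x) x 200 x 82 mm; origin at the centre of its underside, z up. The cover slides on it along its +x. Flat deck 60 mm above the origin, x = -118 to +104 mm, open at its -x end. Guides along x (inner faces at y = +-62 mm) and an end wall across +x (inner face at x = +104 mm) rise 22 mm above the deck. Studs under 22 mm long stick out of its sides.
- deck (a point): Centre of the block's flat deck, axes as the block's. Four upright steel pins stand on the deck, 10 mm in diameter, 11 mm high with coned tips, at x = +-50, y = +-44 mm from this point. The seated cover's origin lies here.
- cover: Loose aluminium plate, 200 (x) x 120 x 8 mm, about 0.45 kg, four square 14 mm holes at x = +-50, y = +-44 mm; origin at the centre of its underside, axes along the block's. It starts lying on the pins' tips, 11 mm above the deck, 28 to 40 mm short of its place, its -x edge beyond the open end of the deck. Seated, the pins stand 3 mm out of it.
- bolt: Loose hex bolt standing on its head on the deck between the cover's +x edge and the end wall: hexagonal head 25 mm across and 10 mm high, plain round shank of 14 mm diameter above it, 60 mm high in all, 0.11 kg; origin at the centre of the head's underside, z along the shank.
- tray: Shallow open steel tray fixed to the bed, 130 (x) x 170 (y) x 35 mm, walls and floor about 3 mm; origin at the centre of its underside. It lies on one side of the block; a deeper black divided box lies on the other.
- sorter: Deep black box with four compartments, 120 x 160 x 70 mm, fixed; not the tray; origin at the centre of its underside.
- wrench: Bystander: steel wrench, 200 mm long, lying on the bed; origin under its middle.
- spray: Bystander: upright white bottle, 68 mm diameter, 190 mm high; origin under its centre.
- collar: Bystander: steel collar, 48 mm diameter, 22 mm high, lying flat; origin under its centre.
- strap: Bystander: steel clamping strap, 100 x 32 x 18 mm with a round nut, 30 mm high in all, lying on the bed; origin under its centre.

How it is judged:
On the way, in this order (a step that is already met when the one before it is completed fails the run):
1. the bolt lies in the steel tray, released (x of bolt in the frame of tray between -0.065 and 0.065 m and y of bolt in the frame of tray between -0.085 and 0.085 m and z of bolt in the frame of tray below 0.055 m and contact force between the fingers and bolt below 0.05 N), for 0.2 s.
2. the cover lies flush on the deck over the four pins (x of cover in the frame of block between -0.006 and 0.006 m and y of cover in the frame of block between -0.006 and 0.006 m and z of cover in the frame of block between 0.057 and 0.0622 m and angle between the z axis of cover and the z axis of block, either way round below 0.02 rad and linear speed of cover below 0.02 m/s), for 0.2 s.
At the end, for the whole second after the job is handed in: The bolt lies at rest in the steel tray (its origin within the tray's outline and less than 55 mm above its underside), released; the cover is over the four pins, within 6 mm of its place along and across, its underside less than 2.2 mm above the deck, parallel to it within 0.02 rad, at rest (all of step 1 and all of step 2 and linear speed of bolt below 0.03 m/s); the robot touches nothing.
It fails at once if the cover is lifted out of its guides (underside more than 30 mm above the deck) (z of cover in the frame of block above 0.09 m).
It fails at once if another thing on the bed (wrench, bottle, collar or strap) is moved more than 40 mm (distance of any of wrench, spray, collar, strap from where it was at the start of the episode above 0.04 m).
It also fails if it takes over 59 s, if anything falls off the work surface, if the arm or the gripper's body presses on something with over 40 N, if the wrist force passes 120 N, or if a joint passes its speed limit or range.

## Robot

A 7-joint arm with a two-finger parallel gripper is mounted at the origin on the work surface. World frame = base frame: x ahead of the robot, y to its left, z up, the work surface at z = 0. Lengths are in m, angles in rad, forces in N, time in s.
With the tool pointing down it reaches from about 0.425 to 1.025 m from the base axis. Payload 9.4 kg.
Tool frame: the origin (TCP) lies at the centre of the arm's flange, where the gripper is bolted on; the fingertips stand 173 mm ahead of it and the grasp point (between the pads) lies 155 mm ahead of it (manip.pinch_z is the distance from the TCP to the grasp point, in m); z points along the fingers, y is the line along which they close (so a half turn about z gives the same grasp; the last joint's range is limited). The gripper opens to 85 mm and grips with 20 to 120 N. Pads are 22 mm wide; open, the fingers measure 114 mm over their backs; the gripper's body (76 mm by 85 mm) begins 54 mm behind the grasp point. The pads swing forward as they close: fully open they stand 13 mm farther back than shut.
Start: joints at [-1.362, 0.599, -0.003, 1.599, 0.002, 0.943, -0.08], TCP at [0.204, 0.696, 0.405] pointing down, gripper open.
Joint ranges: [-2.57, 2.57], [-0.35, 1.97], [-1.29, 1.29], [0.11, 2.56], [-1.05, 4.19], [0.11, 1.86], [-2.63, 2.63]. Speed limits (rad/s): [2.22, 2.22, 3.01, 3.01, 3.14, 3.14, 3.14].

## Interface

Orientations are given as a rotation vector (axis times angle).
In Python, from workcell import manip, viewer gives the robot as it stands. The module is installed in compiled form; this text tells all that it offers. Calls block until the motion is done:
- manip.reach(position, orientation): joint-space move of the TCP to a pose.
- manip.movel(position, rate=0.15, frame=None): straight line of the TCP; frame=None keeps the orientation; rate is the mean speed in m/s.
- manip.goto_joints(angles): joint-space move.
- manip.command_gripper(opening): finger opening in m; the grip force is fixed at half the most; returns when the fingers have stopped.
- manip.sleep(seconds).
- manip.inverse_kinematics(position, orientation): joint angles nearest the present ones, or None.
- manip.sense(): the state.
- viewer.camera(name): name is "scene" or "side" or "wrist"; returns a dict with "img" (384x512x3 uint8, blue, green, red), "mtx" (3x3 intrinsics, pixels), "camera_from_world" (4x4, takes a point from world to camera coordinates). Camera axes: x right, y down, z forward; pixel columns grow to the right and rows downward; lengths in m; the calibration is good to about 2 mm. A picture is of the moment at which its call begins. There is no depth.
A pose or a line that the arm cannot do raises manip.Unreachable and nothing moves.
- manip.close_job(): hands the job in; it is judged then, once.
The state is a dict: "time": time; "qpos": joint angles; "qd": joint speeds; "joint_efforts": joint torques, N m; "tcp_pos": TCP position; "tool_rot": TCP orientation; "ft_force": force on the tool from outside, world axes, zero at the start; "ft_torque": the same for the moment, N m; "gripper_width": finger opening in m; "grip_force": force on a finger pad.
Only numpy, scipy, OpenCV 4.12 (cv2) and the standard library are available. Lean on these libraries where they do the work, as an engineer would, in place of code of your own. Each camera call takes 0.05 s, during which the arm holds its last target. There are 200 camera calls.

## Working session

There is one attempt and no reset: what is moved stays moved. The work goes in short steps, each a Python script; the robot and the scene stay as the last script left them, time stands still between calls to the robot, and variables do not carry over. Pictures are saved under pics/ and viewed, at most 10 in all, crops included, and the job is handed in when it is done.

```bash
mkdir -p pics
python3 - <<'E'
from workcell import manip, viewer
import cv2,numpy as np
for n in ["scene","side"]:
    c=viewer.camera(n); cv2.imwrite(f"pics/{n}0.png",cv2.resize(c["img"],None,fx=1.5,fy=1.5,interpolation=cv2.INTER_CUBIC))
    print(n,c["mtx"].tolist(),np.round(c["camera_from_world"],4).tolist())
s=manip.sense();print(s["time"],s["tool_rot"],s["gripper_width"],s["tcp_pos"])
E
```

```text
scene [[444.46241857168195, 0.0, 251.85723761620076], [0.0, 444.46241857168195, 193.50202306494668], [0.0, 0.0, 1.0]] [[0.8187, 0.5742, 0.002, -0.4675], [0.4612, -0.6556, -0.5979, -0.216], [-0.342, 0.4904, -0.8016, 1.36], [0.0, 0.0, 0.0, 1.0]]
side [[361.6734525239577, 0.0, 261.19411127077706], [0.0, 361.6734525239577, 195.48436277315167], [0.0, 0.0, 1.0]] [[-0.9992, -0.0406, 0.0036, 0.5523], [-0.0312, 0.7046, -0.7089, 0.0675], [0.0263, -0.7084, -0.7053, 1.1037], [0.0, 0.0, 0.0, 1.0]]
0.1 [-4.47323882e-01 -3.10950321e+00  2.11957005e-03] 0.08567980816006733 [0.20433595 0.695416   0.40392627]
```

View pics/scene0.png

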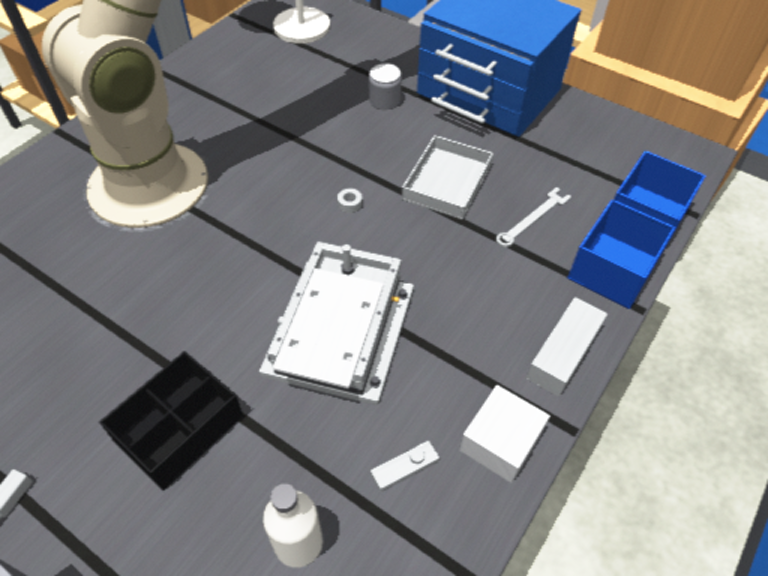

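View pics/side0.png

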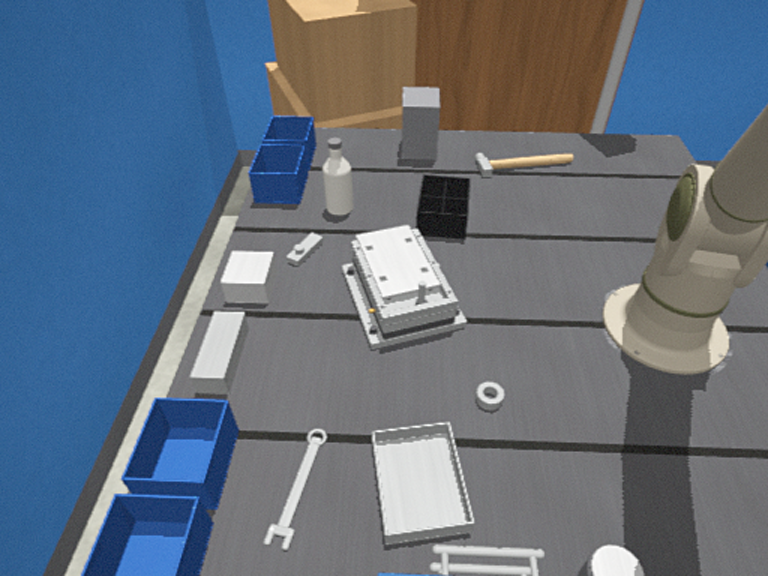

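The scene view shows the block with the bolt at about (346,250) at the walled end, the tray at about (450,175) and the cover's holes at (313,293), (364,306), (293,343) and (349,355). In the side view the bolt top is at (422,287) and the tray at (422,480). All of these are in 1.5x pixels.

```bash
cat > h.py <<'E'
import numpy as np, cv2
from workcell import manip, viewer
from scipy.spatial.transform import Rotation as R
def ray(c,uv):
    T=np.array(c["camera_from_world"]);d=T[:3,:3].T@np.linalg.solve(c["mtx"],[uv[0],uv[1],1.]);return -T[:3,:3].T@T[:3,3],d
def onz(c,uv,z):
    o,d=ray(c,uv);return o+d*(z-o[2])/d[2]
def tri(obs):
    A=np.zeros((3,3));b=np.zeros(3);L=[]
    for c,uv in obs:
        o,d=ray(c,uv);d/=np.linalg.norm(d);P=np.eye(3)-np.outer(d,d);A+=P;b+=P@o;L.append((P,o))
    p=np.linalg.solve(A,b);return p,max(np.linalg.norm(P@(p-o)) for P,o in L)
def down(yaw):  # tool z down, tool y (closing line) at world angle yaw
    y=np.array([np.cos(yaw),np.sin(yaw),0]);z=np.array([0,0,-1.]);return R.from_matrix(np.c_[np.cross(y,z),y,z]).as_rotvec()
def proj(c,p):
    q=np.array(c["camera_from_world"])@np.r_[p,1];q=np.array(c["mtx"])@q[:3];return q[:2]/q[2]
E
python3 - <<'E'
from h import *
np.set_printoptions(precision=4,suppress=True)
S=viewer.camera("scene");D=viewer.camera("side")
g=lambda a:np.array(a)/1.5
print("bolt",tri([(S,g((346,248))),(D,g((422,285)))]))
for p in [(313,293),(364,306),(293,343),(349,355)]: print("hole",onz(S,g(p),.079))
for p in [(369,247),(420,235),(385,281),(437,268)]: print("holeD",onz(D,g(p),.079))
for p in [(437,138),(493,153),(462,213),(404,187)]: print("tray",onz(S,g(p),.035))
for p in [(373,430),(451,425),(472,525),(388,540)]: print("trayD",onz(D,g(p),.035))
for n,p,q in [("wrench",(505,240),(317,436)),("collar",(349,199),(490,393))]: print(n,tri([(S,g(p)),(D,g(q))]))
W=viewer.camera("wrist");T=np.linalg.inv(W["camera_from_world"]);s=manip.sense()
Rt=R.from_rotvec(s["tool_rot"]).as_matrix()
print("cam in tool",Rt.T@(T[:3,3]-s["tcp_pos"]),"\n",Rt.T@T[:3,:3],W["mtx"])
E
```

```text
bolt (array([0.4942, 0.0193, 0.1152]), np.float64(0.001398968808041739))
hole [ 0.4868 -0.066   0.079 ]
hole [ 0.5708 -0.039   0.079 ]
hole [ 0.5216 -0.1601  0.079 ]
hole [ 0.606  -0.1274  0.079 ]
holeD [ 0.6069 -0.1291  0.079 ]
holeD [ 0.4985 -0.1747  0.079 ]
holeD [ 0.5677 -0.0257  0.079 ]
holeD [ 0.4634 -0.0689  0.079 ]
tray [0.4252 0.4233 0.035 ]
tray [0.5436 0.4502 0.035 ]
tray [0.5777 0.2688 0.035 ]
tray [0.449  0.2633 0.035 ]
trayD [0.5723 0.2842 0.035 ]
trayD [0.4437 0.2693 0.035 ]
trayD [0.4194 0.433  0.035 ]
trayD [0.5396 0.4591 0.035 ]
wrench (array([0.6682, 0.2817, 0.0048]), np.float64(0.00015022806002754462))
collar (array([0.3694, 0.1893, 0.0163]), np.float64(0.0004678860845135774))
cam in tool [ 0.0774 -0.0004  0.0318] 
 [[ 0.0003 -0.9537 -0.3006]
 [ 1.      0.0006 -0.0009]
 [ 0.001  -0.3006  0.9537]] [[267.3955   0.     256.2924]
 [  0.     267.3955 191.9447]
 [  0.       0.       1.    ]]
```

Run:
```python
from h import *
np.set_printoptions(precision=4,suppress=True)
o=down(np.radians(21));print(manip.inverse_kinematics([.55,-.09,.45],o),manip.inverse_kinematics([.55,-.09,.45],down(np.radians(201))))
import pickle
V=[]
for i,p in enumerate([[.57,-.13,.43],[.49,-.02,.43]]):
    manip.reach(p,o);manip.sleep(.3);c=viewer.camera("wrist");V.append(c)
    cv2.imwrite(f"pics/w{i}.png",cv2.resize(c["img"],None,fx=1.5,fy=1.5,interpolation=cv2.INTER_CUBIC))
pickle.dump(V,open("V.pkl","wb"));s=manip.sense();print(s["time"],s["tcp_pos"])
```

```text
[-0.3029  0.3751  0.5008  1.9579 -0.2332  0.8648  0.6876] [-0.6586  0.56    1.1228  1.9755 -0.6078  0.9943 -2.0165]
4.7083 [ 0.4903 -0.0207  0.4299]
```

View pics/w0.png

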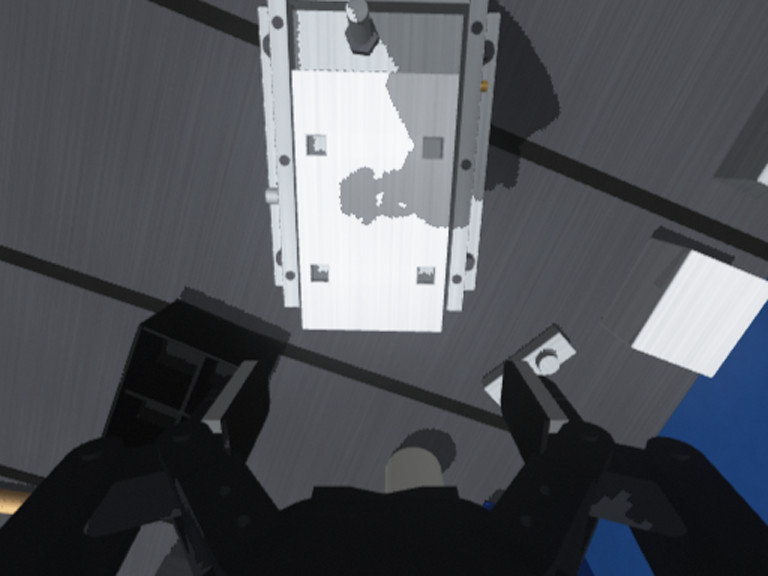

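View pics/w1.png

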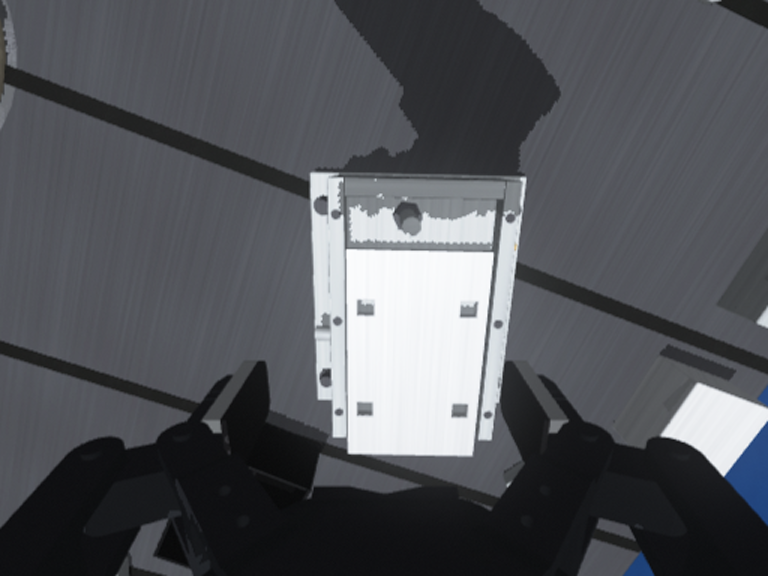

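Both wrist views show the cover corners: w0 (293,71), (461,73), (303,330), (442,332) and w1 (346,250), (494,252), (348,455), (474,457). The bolt's top disc is at about w0 (358,8) and w1 (411,226), and the wall side of the deck is clear.

Run:
```python
from h import *
import pickle
np.set_printoptions(precision=4,suppress=True)
V=pickle.load(open("V.pkl","rb"));S=viewer.camera("scene");D=viewer.camera("side")
g=lambda a:(np.array(a)+.5)/1.5-.5
P={}
for n,a,b in [("c+l",(293,71),(346,250)),("c+r",(461,73),(494,252)),("c-l",(303,330),(348,455)),("c-r",(442,332),(474,457)),
  ("h1",(316,145),(366,308)),("h2",(432,148),(469,310)),("h3",(319,272),(365,409)),("h4",(426,274),(460,410)),("bolttop",(358,9),(411,226))]:
    P[n]=tri([(V[0],g(a)),(V[1],g(b))]);print(n,*P[n])
print("bolt4",tri([(V[0],g((358,9))),(V[1],g((411,226))),(S,g((346,248))),(D,g((422,285)))]))
d=P["c+l"][0]+P["c+r"][0]-P["c-l"][0]-P["c-r"][0];print("block x dir deg",np.degrees(np.arctan2(d[1],d[0])))
d=P["h1"][0]+P["h2"][0]-P["h3"][0]-P["h4"][0];print("by holes",np.degrees(np.arctan2(d[1],d[0])))
print("cover c",np.mean([P[k][0] for k in P if k[0]=="c"],0),np.mean([P[k][0] for k in P if k[0]=="h"],0))
# end wall, inner/outer edges on top (z=.082) in w1, guide ends
for n,u in [("wall out L",(345,178)),("wall out R",(507,180)),("wall in L",(346,195)),("wall in R",(503,198)),("guide end L",(339,438)),("guide end R",(485,440))]: print(n,onz(V[1],g(u),.082))
```

```text
c+l [ 0.4578 -0.0245  0.0775] 0.0005211473559691657
c+r [0.5705 0.0172 0.0789] 0.00048486525160036013
c-l [ 0.5255 -0.2133  0.0788] 0.00014479238648932972
c-r [ 0.638  -0.1708  0.0811] 0.00033361689954279286
h1 [ 0.4896 -0.0657  0.0793] 0.0001862398770428865
h2 [ 0.5717 -0.0363  0.0791] 0.00037529949813115655
h3 [ 0.5226 -0.1581  0.0809] 0.0001595895893634686
h4 [ 0.6052 -0.1287  0.0793] 3.560002273651689e-05
bolttop [0.4951 0.0173 0.1178] 0.0003736113076936751
bolt4 (array([0.4948, 0.018 , 0.116 ]), np.float64(0.002039691337096975))
block x dir deg 109.74853103792802
by holes 109.78831225598174
cover c [ 0.548  -0.0979  0.0791] [ 0.5473 -0.0972  0.0797]
wall out L [0.4383 0.0286 0.082 ]
wall out R [0.5541 0.0713 0.082 ]
wall in L [0.4432 0.017  0.082 ]
wall in R [0.5571 0.0581 0.082 ]
guide end L [ 0.5106 -0.1957  0.082 ]
guide end R [ 0.6393 -0.1487  0.082 ]
```

Run:
```python
from h import *
np.set_printoptions(precision=4,suppress=True)
o=down(np.radians(19.75));b=[.495,.0177]
manip.reach(b+[.34],o)
manip.movel(b+[.261],rate=.1);manip.command_gripper(0.0)
s=manip.sense();print(s["gripper_width"],s["grip_force"],s["ft_force"])
manip.movel(b+[.40],rate=.15)
print(manip.sense()["gripper_width"])
t=[.496,.357]
manip.reach(t+[.38],o);manip.movel(t+[.212],rate=.12)
s=manip.sense();print(s["time"],s["tcp_pos"],s["gripper_width"],s["ft_force"])
for n in ["side"]:
    c=viewer.camera(n);p=c["img"];cv2.imwrite("pics/side1.png",cv2.resize(p[220:384,200:380],None,fx=3,fy=3))
```

```text
0.012045643831890758 58.39865684509277 [-1.0212  0.3992  5.0043]
0.012886571965906575
10.8 [0.4962 0.3571 0.2127] 0.01225065376798683 [-0.191  -0.1818 -1.4542]
```

View pics/side1.png

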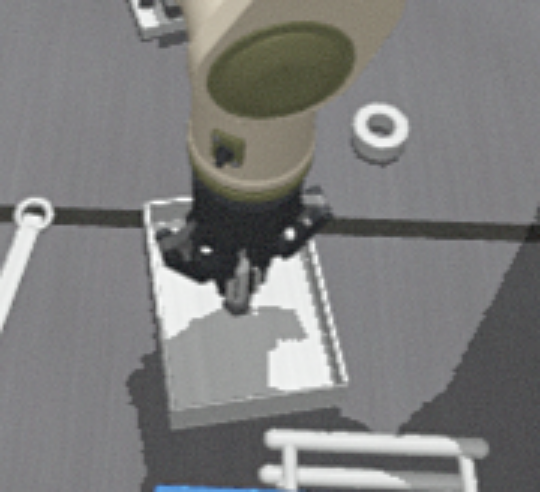

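The bolt is upright in the gripper, well inside the tray and clear of the walls. I'll release it and then push the cover.

Run:
```python
from h import *
np.set_printoptions(precision=3,suppress=True)
manip.command_gripper(0.04);manip.sleep(.2)
p=manip.sense()["tcp_pos"];manip.movel([p[0],p[1],.38],rate=.2)
c=viewer.camera("wrist");cv2.imwrite("pics/w2.png",c["img"])
a=np.radians(109.77);u=np.array([np.cos(a),np.sin(a)]);C=np.array([.5477,-.0976]);o=down(a-np.pi/2)
manip.command_gripper(0.0)
st=C-u*.138
manip.reach([*st,.36],o);manip.movel([*st,.242],rate=.15)
f0=manip.sense()["ft_force"]
print(manip.sense()["time"],f0)
pushed=0
def F():
    s=manip.sense();return (s["ft_force"]-f0)[:2]@u,s["ft_force"][2]-f0[2],(s["tcp_pos"][:2]-C)@u
manip.movel([*(st+u*.022),.242],rate=.06)
print(F());f=[]
for d in np.arange(.024,.060,.002):
    manip.movel([*(st+u*d),.242],rate=.03);r=F();f.append(r)
    if abs(r[0])>40 or abs(r[1])>30: print("stop");break
print(np.array(f));print(manip.sense()["time"])
c=viewer.camera("scene");cv2.imwrite("pics/s3.png",cv2.resize(c["img"][130:290,150:310],None,fx=3.5,fy=3.5))
```

```text
16.0 [ 0.469  0.244 -1.023]
(np.float64(-0.903673681650967), np.float64(0.9892693584956275), np.float64(-0.11558596332587945))
[[ 0.083  0.599 -0.114]
 [ 0.338  1.892 -0.112]
 [-0.255  0.47  -0.11 ]
 [-0.709  0.717 -0.108]
 [-0.603  2.792 -0.106]
 [-0.587  1.035 -0.104]
 [-1.979  0.52  -0.102]
 [-0.967  1.532 -0.1  ]
 [-1.718  1.682 -0.098]
 [-1.953  1.044 -0.096]
 [-2.427  2.172 -0.094]
 [-0.97   2.649 -0.092]
 [-1.594  2.042 -0.09 ]
 [-1.386  1.407 -0.088]
 [-1.771  1.217 -0.086]
 [-1.995  1.825 -0.084]
 [-1.854  2.741 -0.082]
 [-1.132  2.881 -0.08 ]]
21.0167
```

View pics/s3.png

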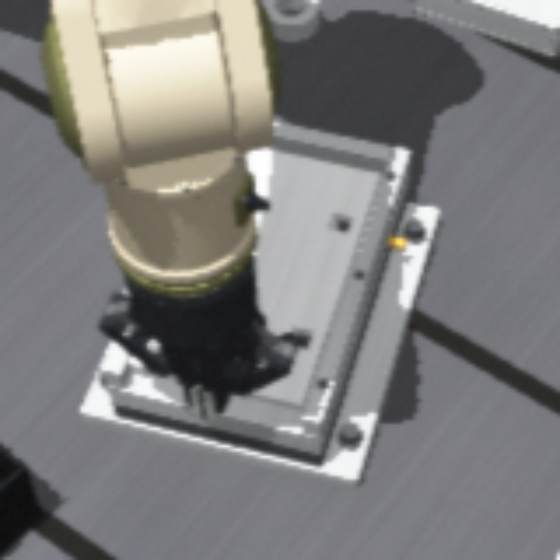

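View pics/w2.png

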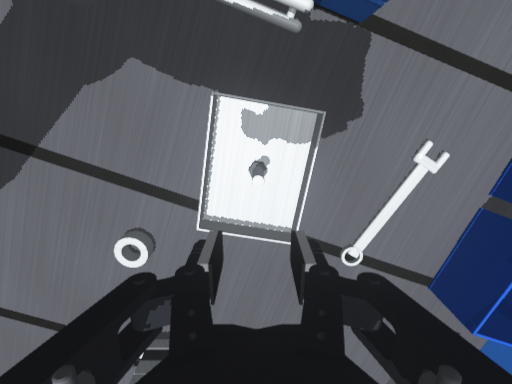

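The bolt is standing in the tray, at about (258,170) in the wrist view. In the scene view the cover has moved well along towards the wall, but the gripper hides how far. I'll back off and measure.

Run:
```python
from h import *
a=np.radians(109.77);u=np.array([np.cos(a),np.sin(a)]);C=np.array([.5477,-.0976]);st=C-u*.138
p=manip.sense()["tcp_pos"];manip.movel([*(p[:2]-u*.015),.242],rate=.1)
manip.movel([*(p[:2]-u*.015),.43],rate=.25)
manip.sleep(.2)
c=viewer.camera("wrist");cv2.imwrite("pics/w4.png",cv2.resize(c["img"],None,fx=1.5,fy=1.5,interpolation=cv2.INTER_CUBIC))
import pickle;pickle.dump(c,open("w4.pkl","wb"));print(manip.sense()["time"])
```

```text
22.5167
```

View pics/w4.png

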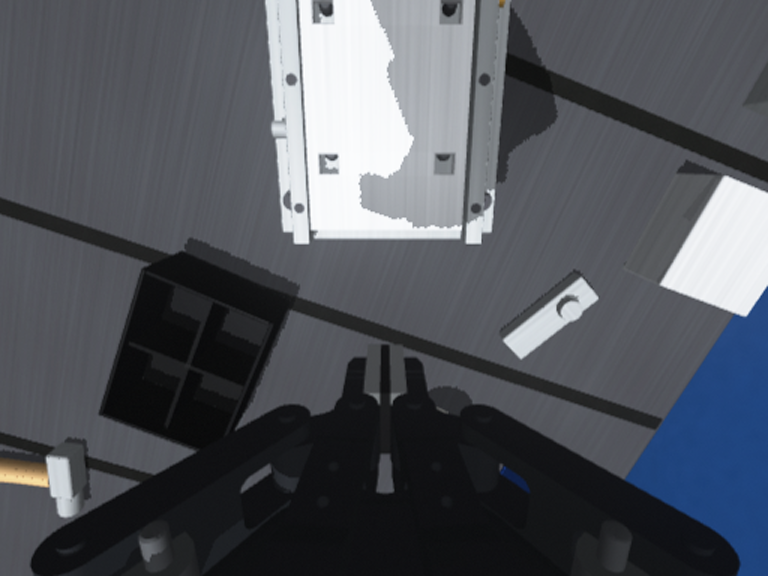

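The cover's rear edge is at about row 231, just inside the guide ends, with pins starting to show in the holes at (323,10), (450,10), (329,163) and (444,163). It isn't seated yet, so I'll compute how far is left and carry on.

Run:
```python
from h import *
import pickle
c=pickle.load(open("w4.pkl","rb"));g=lambda a:(np.array(a)+.5)/1.5-.5
a=np.radians(109.77);u=np.array([np.cos(a),np.sin(a)]);C=np.array([.5477,-.0976])
for n,p,z in [("edge",(390,231),.079),("edge if seated",(390,231),.068),("hole L",(329,163),.079),("holeR",(444,163),.079),("holeR far",(450,12),.079),("guideL",(301,244),.082),("guideR",(473,244),.082),("deckend",(385,239),.06)]:
    q=onz(c,g(p),z)[:2]-C;print(n,q@u, q@[-u[1],u[0]])
V=pickle.load(open("V.pkl","rb"))
for n,i,p,z in [("wallin",1,(424,196),.082),("guideL",1,(339,438),.082),("guideR",1,(485,440),.082),("gL",0,(292,306),.082),("gR",0,(455,310),.082)]: print(n,(onz(V[i],g(p),z)[:2]-C)@u)
print(np.round(onz(c,g((385,345)),.43-.173),4), manip.sense()["tcp_pos"])
```

```text
edge -0.07000582153146344 -0.0025885836897269316
edge if seated -0.07182026783921618 -0.0027011461075857556
hole L -0.018388274908057167 0.04379660130944147
holeR -0.018376245358382424 -0.04321672824795733
holeR far 0.08002321259963974 -0.04292956086105795
guideL -0.07994029553757083 0.06824950370470574
guideR -0.07983918173661946 -0.06858588759775794
deckend -0.07994894521062644 0.0014285713480580002
wallin 0.1436465233258437
guideL -0.07971098318352086
guideR -0.07907298258196847
gL -0.07829333416652544
gR -0.07881257673082505
[ 0.5753 -0.1774  0.257 ] [ 0.57968432 -0.18668875  0.4287823 ]
```

Run:
```python
from h import *
import pickle
np.set_printoptions(precision=3,suppress=True)
a=np.radians(109.77);u=np.array([np.cos(a),np.sin(a)]);C=np.array([.5477,-.0976]);z=.2435
p=C-u*.098
manip.movel([*p,.30],rate=.25);manip.movel([*p,z],rate=.1);f0=manip.sense()["ft_force"]
manip.movel([*(C-u*.081),z],rate=.06);f=[]
for s in np.arange(-.079,-.0669,.001):
    manip.movel([*(C+u*s),z],rate=.02);q=manip.sense();f.append([s,(q["ft_force"]-f0)[:2]@u,(q["ft_force"]-f0)[2],q["tcp_pos"][2]])
    if abs(f[-1][1])>25 or abs(f[-1][2])>25: print("stop");break
print(np.array(f))
manip.movel([*(C-u*.095),z],rate=.1);manip.movel([*(C-u*.095),.43],rate=.25);manip.sleep(.2)
c=viewer.camera("wrist");cv2.imwrite("pics/w5.png",cv2.resize(c["img"],None,fx=1.5,fy=1.5,interpolation=cv2.INTER_CUBIC))
pickle.dump(c,open("w5.pkl","wb"));print(manip.sense()["time"])
```

```text
[[-0.079 -0.226 -0.067  0.243]
 [-0.078 -0.178  0.289  0.244]
 [-0.077 -1.849 -0.361  0.243]
 [-0.076  0.469  1.248  0.243]
 [-0.075 -0.063  0.207  0.244]
 [-0.074  0.246  1.226  0.243]
 [-0.073 -0.495  0.853  0.243]
 [-0.072  0.924  0.547  0.243]
 [-0.071  0.302  1.519  0.243]
 [-0.07   0.199  1.105  0.243]
 [-0.069 -0.29   0.275  0.243]
 [-0.068  0.114  0.897  0.243]
 [-0.067  0.321  0.293  0.244]]
29.1667
```

View pics/w5.png

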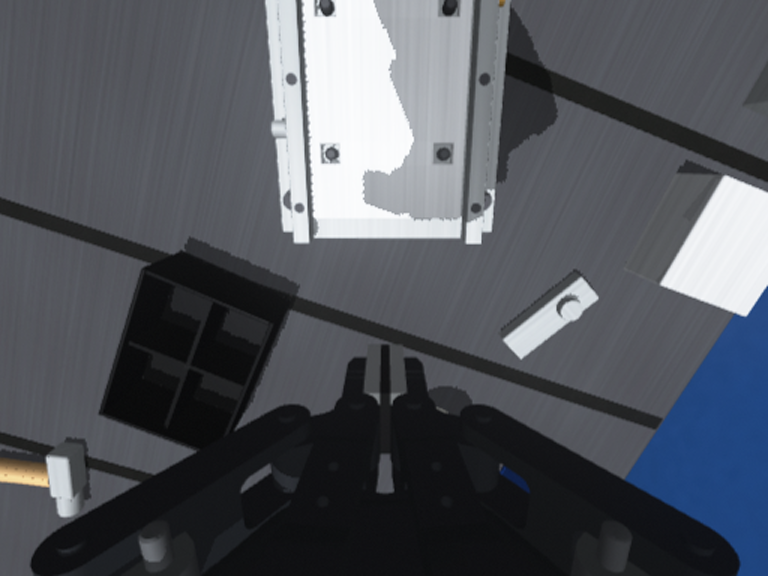

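All four holes now show the pins, at (331,153), (443,153), (326,7) and (450,7). The hole spacing has shrunk from 115 to 112 px, so the cover appears to have dropped. I'll touch its top lightly at both ends to check it's flush.

Run:
```python
from h import *
a=np.radians(109.77);u=np.array([np.cos(a),np.sin(a)]);C=np.array([.5477,-.0976])
for s in (-.03,.11):
    p=C+u*s
    manip.movel([*p,.30],rate=.25);manip.movel([*p,.248],rate=.1);f0=manip.sense()["ft_force"][2]
    for z in np.arange(.247,.2369,-.001):
        manip.movel([*p,z],rate=.02);q=manip.sense()
        if q["ft_force"][2]-f0>8: break
    print(s,z,q["tcp_pos"][2]-.173,q["ft_force"][2]-f0)
    manip.movel([*p,.30],rate=.2)
manip.movel([*p,.43],rate=.25);manip.sleep(.3)
c=viewer.camera("scene");cv2.imwrite("pics/s6.png",cv2.resize(c["img"][80:290,150:350],None,fx=2.8,fy=2.8));print(manip.sense()["time"])
```

```text
-0.03 0.24 0.06847517009024101 19.113796131390764
0.11 0.241 0.06850856472517439 9.717141233762725
37.6
```

View pics/s6.png

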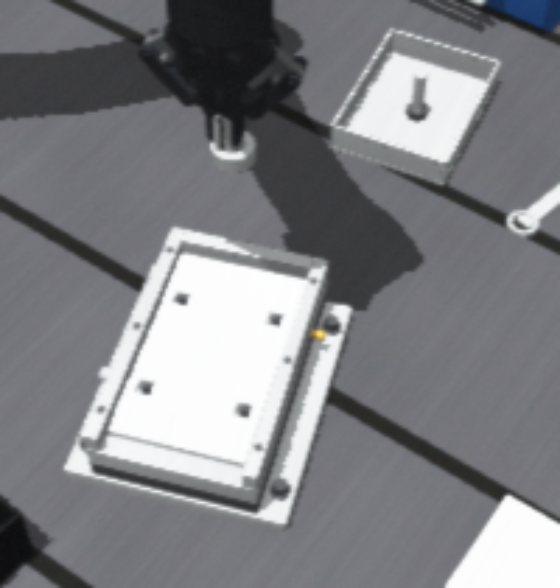

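The cover's top is at z = 0.0685 at both ends, so it's flush and level. The bolt stands in the tray at about (418,100), and the robot is clear of everything.

```bash
python3 -c "
from workcell import manip
print(manip.close_job())"
```

```text
the job is handed in; nothing more can be done
None
```

The job is handed in, with no verdict returned: the bolt is released and standing upright in the steel tray, and the cover lies flush over its four pins (top at 68.5 mm at both ends, 68 mm expected).

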